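# Clear the pile off the T-track stop and take the stop out

### The job

Take the pile on the blue stop down from the top, one piece at a time, and set each piece (do not drop it) flat on the middle of the plate of its own colour. Only then slide the stop along its slot to the open end of the track, lift it out there and stand it on its foot in the middle of the blue plate, lengthwise along the plate.

Things in the scene. Friction and masses are not known exactly. Their poses are not given: they have to be found in the camera images.
- track: Metal T-slot track fixed to the bench, 280 (x) x 76 mm (y), floor 4 mm thick. Origin: centre of underside; x within 0.4 rad of world x. From x = -65 to 130 mm lips (top 19, underside 15 mm high) cover a channel 52 mm wide, leaving a slot 20 mm wide. From x = -140 to -65 mm (end nearer the robot) it is open: bare floor, no lips or walls. At the +x end a white end plate 34 mm high closes it.
- stop: Blue stop, 0.35 kg: block 100 (x, along slot) x 44 (y) x 26 mm on a 14 mm neck and steel T-foot 44 (x) x 46 (y) x 8 mm. Origin: centre of foot's underside, 4 mm above the bench in the track; block spans z = 16 to 42 mm. Slides freely with 3 mm play, held down by the lips; starts at track x = 5 to 65 mm, lifts out at x = -90 mm or less. Grip across the 44 mm. Stands on its foot by itself.
- red_wheel: Red grinding wheel, a plain disc 66 mm in diameter, 18 mm thick, about 0.14 kg, lying flat on top of the stop: the lowest of the pile. Origin: centre of its underside; z up.
- green_disc: Green flap disc, 50 mm in diameter, 18 mm thick, about 0.08 kg, lying flat on the red wheel. Origin: centre of its underside; z up.
- yellow_brush: Wire cup brush with yellow cap and brass bristles, a cylinder 34 mm in diameter and 26 mm tall with a steel nut (14 mm wide, 6 mm tall) on top, about 0.10 kg, standing bristles down on the green disc: top of the pile. Origin: centre of its underside; z up.
- yellow_plate: Yellow square plate fixed to the bench, 90 x 90 x 4 mm, the brush's place. Origin: centre of its underside; its top is 4 mm above the bench. The coloured plates change places.
- green_plate: Green square plate fixed to the bench, 90 x 90 x 4 mm, the flap disc's place. Origin: centre of its underside; its top is 4 mm above the bench.
- red_plate: Red square plate fixed to the bench, 90 x 90 x 4 mm, the grinding wheel's place. Origin: centre of its underside; its top is 4 mm above the bench.
- blue_plate: Blue oblong plate fixed to the bench, 124 mm (its x) x 76 mm (its y) x 4 mm, the stop's place. Origin: centre of its underside; its top is 4 mm above the bench. Its long side lies within 0.35 rad of the world y axis.

How it is judged:
On the way, in this order (a step that is already met when the one before it is completed fails the run):
1. the brush has been set on the yellow plate and let go (horizontal distance between yellow_brush and yellow_plate below 0.012 m and height (world z) of yellow_brush below 0.01 m and angle between yellow_brush's own z axis and vertical below 0.12 rad and linear speed of yellow_brush below 0.02 m/s and contact force between the fingers and yellow_brush below 0.1 N), for 0.2 s.
2. the flap disc has been set on the green plate and let go (horizontal distance between green_disc and green_plate below 0.012 m and height (world z) of green_disc below 0.01 m and angle between green_disc's own z axis and vertical below 0.12 rad and linear speed of green_disc below 0.02 m/s and contact force between the fingers and green_disc below 0.1 N), for 0.2 s.
3. the grinding wheel has been set on the red plate and let go (horizontal distance between red_wheel and red_plate below 0.012 m and height (world z) of red_wheel below 0.01 m and angle between red_wheel's own z axis and vertical below 0.12 rad and linear speed of red_wheel below 0.02 m/s and contact force between the fingers and red_wheel below 0.1 N), for 0.2 s.
4. the stop has been slid along the slot to the open end of the track, clear of the lips (x of stop in the frame of track below -0.08 m and z of stop in the frame of track below 0.018 m and y of stop in the frame of track between -0.02 and 0.02 m), for 0.02 s.
At the end, for the whole second after the job is handed in: Brush, flap disc and wheel lie flat (0.12 rad), at rest, within 12 mm of the centres of the yellow, green and red plates; the stop stands upright (0.12 rad) on its foot, at rest, within 15 mm of the blue plate's centre and 0.26 rad of its long direction (horizontal distance between yellow_brush and yellow_plate below 0.012 m and height (world z) of each of yellow_brush, green_disc, red_wheel, stop below 0.01 m and angle between each of yellow_brush, green_disc, red_wheel, stop's own z axis and vertical below 0.12 rad and linear speed of each of yellow_brush, green_disc, red_wheel, stop below 0.02 m/s and horizontal distance between green_disc and green_plate below 0.012 m and horizontal distance between red_wheel and red_plate below 0.012 m and horizontal distance between stop and blue_plate below 0.015 m and angle between the x axis of stop and the x axis of blue_plate, either way round below 0.26 rad); the robot touches nothing.
It fails at once if the brush is dropped from more than about 20 mm (linear speed of yellow_brush above 0.62 m/s and contact force between the fingers and yellow_brush below 0.05 N).
It fails at once if the flap disc is dropped from more than about 20 mm (linear speed of green_disc above 0.62 m/s and contact force between the fingers and green_disc below 0.05 N).
It fails at once if the grinding wheel is dropped from more than about 20 mm (linear speed of red_wheel above 0.62 m/s and contact force between the fingers and red_wheel below 0.05 N).
It fails at once if the stop is dropped from more than about 20 mm (linear speed of stop above 0.62 m/s and contact force between the fingers and stop below 0.05 N).
It also fails if it takes over 138 s, if anything falls off the work surface, if the arm or the gripper's body presses on something with over 40 N, if the wrist force passes 120 N, or if a joint passes its speed limit or range.

### The arm

A 6-joint arm with a two-finger parallel gripper is mounted at the origin on the work surface. World frame = base frame: x ahead of the robot, y to its left, z up, the work surface at z = 0. Lengths are in m, angles in rad, forces in N, time in s.
With the tool pointing down it reaches from about 0.25 to 0.775 m from the base axis. Payload 4 kg.
Tool frame: the origin (TCP) lies midway between the tips of the shut fingers; the grasp point (between the pads) lies 19 mm behind it; z points along the fingers, y is the line along which they close (so a half turn about z gives the same grasp; the last joint's range is limited). The gripper opens to 94 mm and grips with 3 to 60 N. Pads are 16 mm wide; open, the fingers measure 119 mm over their backs; the gripper's body (75 mm by 177 mm) begins 78 mm behind the grasp point.
Start: joints at [1.186, 0.087, 1.371, -0, 1.684, -0.103], TCP at [0.153, 0.528, 0.206] pointing down, gripper open.
Joint ranges: [-3.1, 3.1], [-0.76, 2.03], [0.27, 2.55], [-1.08, 4.22], [0.17, 2.65], [-2.57, 2.57]. Speed limits (rad/s): [2.79, 2.79, 3.14, 3.14, 3.14, 3.14].

### API

Orientations are given as [roll, pitch, yaw] about the fixed x, y, z axes, in that order (R = Rz(yaw) Ry(pitch) Rx(roll)).
In Python, from bench import robot gives the robot as it stands.
- The arm moves only by the tool servo_tool, never from a script. Its argument "moves" is a list of rows, each a list of 5 numbers: the shift along the tool's x, y, z in units of 25 mm (1.0 is 25 mm), then the turn about the tool's z in units of 6 degrees (1.0 is 6 degrees), then the closure, from 0 (fully open) to 1 (shut). In form: [[dx, dy, dz, yaw, gripper], ...]. A call has 1 to 10 rows; each row is the pose to reach, as a shift and turn from the pose commanded when the call began, along the tool's axes at that moment; what a row does not reach only later rows make up. A row lasts 1/12 s, in which the tool goes at most 41.7 mm and 7.16 degrees, less where a joint would pass 70% of its speed; a pose out of reach is approached as far as the arm can. A call with a gripper value outside its range is refused whole. The fingers move at their own pace and stop on an object; the grip force is fixed at half the most. Time passes only in rows, so rows that repeat a pose let the fingers close. It gives the time, the measured TCP pose, the force, the opening and the grip force at its end, in the units of the state.
- robot.get_obs(): the state, without advancing time (a new reading comes with each control period).
- robot.snapshot(name): name is "scene" or "top"; returns a dict with "image" (384x512x3 uint8, blue, green, red), "fx", "fy", "cx", "cy" (pixels), "eye" and "orientation" of the camera in the world. Camera axes: x right, y down, z forward; pixel columns grow to the right and rows downward; lengths in m; the calibration is good to about 2 mm. A picture is of the moment at which its call begins. There is no depth.
- robot.close_job(): hands the job in; it is judged then, once.
The state is a dict: "time": time; "joint_positions": joint angles; "qvel": joint speeds; "joint_torque": joint torques, N m; "tool_pos": TCP position; "ee_rot": TCP orientation; "wrist_force": force on the tool from outside, world axes, zero at the start; "wrist_torque": the same for the moment, N m; "width": finger opening in m; "finger_force": force on a finger pad.
Only numpy, scipy, OpenCV 4.12 (cv2) and the standard library are available. Lean on these libraries where they do the work, as an engineer would, in place of code of your own. Each camera call takes 0.05 s, during which the arm holds its last target. There are 200 camera calls.

## Working session

There is one attempt and no reset: what is moved stays moved. The work goes in short steps, Python scripts to look and compute and a tool call to move; the robot and the scene stay as the last step left them, time stands still between calls to the robot, and variables do not carry over. Pictures are saved under pics/ and viewed, at most 17 in all, crops included, and the job is handed in when it is done.

Besides the shell and the picture viewer there is one more tool, called by a JSON object that holds its "name" and its "arguments". servo_tool: Moves the arm, as the interface text tells. Its arguments: {"type":"object","properties":{"moves":{"type":"array"}},"required":["moves"]}

```bash
mkdir -p pics; ls
python3 - <<'E'
from bench import robot
import cv2
o=robot.get_obs(); print(o)
for n in("scene","top"):
    s=robot.snapshot(n); cv2.imwrite(f"pics/{n}0.png",s["image"]); print({k:s[k] for k in s if k!="image"})
E
```

```text
pics
{'time': 0.0, 'joint_positions': array([ 1.18592593e+00,  8.79790297e-02,  1.37223833e+00, -1.60398694e-05,
        1.68359962e+00, -1.03091688e-01]), 'qvel': array([ 0.00102336, -0.00193539, -0.00108538, -0.00177943,  0.00317509,
        0.00084611]), 'joint_torque': array([ 8.14599298e-04, -3.40187180e+01, -3.02422106e+01,  7.18861283e-02,
        3.32418596e-02, -1.69901627e-04]), 'tool_pos': array([0.15273498, 0.52779911, 0.20429913]), 'ee_rot': array([-3.13937849e+00, -2.13046438e-04,  2.85981192e+00]), 'wrist_force': array([-0.50373638, -0.27921622, -0.40333171]), 'wrist_torque': array([-0.06542853, -0.03847177,  0.02470339]), 'finger_force': 0.0, 'width': 0.0939366889948564}
{'fx': 395.93482251089245, 'fy': 395.93482251089245, 'cx': 248.76682971655669, 'cy': 192.94488528017965, 'eye': array([ 0.8899025 , -0.48898645,  0.5392234 ]), 'orientation': array([-2.2230267 , -0.02144127,  0.67344225])}
{'fx': 409.535118634672, 'fy': 409.535118634672, 'cx': 256.60134913243496, 'cy': 195.3832248272516, 'eye': array([ 0.47569725, -0.00131928,  0.8475267 ]), 'orientation': array([-3.09212153,  0.02161096, -1.58056884])}
```

View pics/top0.png

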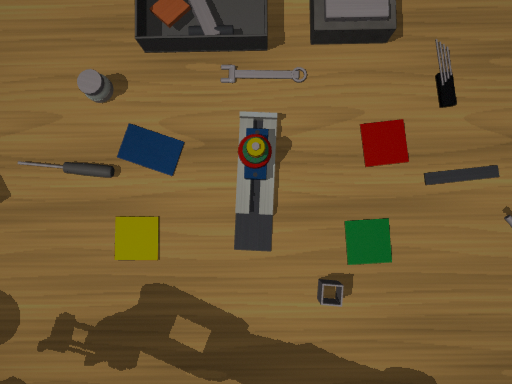

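View pics/scene0.png

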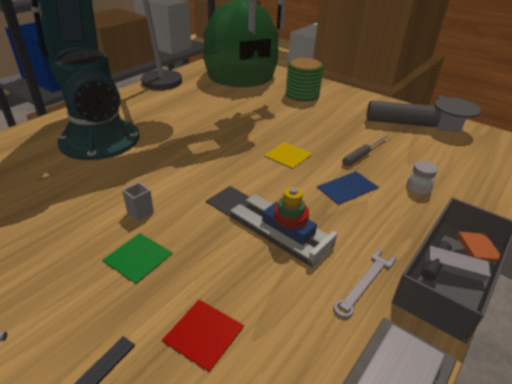

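```bash
cat > h.py <<'E'
import numpy as np, cv2
from scipy.spatial.transform import Rotation as R
from scipy.optimize import least_squares
from bench import robot
def snap(n,f=None):
    s=robot.snapshot(n); s["R"]=R.from_euler("xyz",s["orientation"]).as_matrix()
    if f: cv2.imwrite(f,s["image"])
    return s
def world(s,uv,z):
    uv=np.atleast_2d(uv).astype(float)
    d=np.c_[(uv[:,0]-s["cx"])/s["fx"],(uv[:,1]-s["cy"])/s["fy"],np.ones(len(uv))]@s["R"].T
    return s["eye"]+d*((z-s["eye"][2])/d[:,2])[:,None]
def proj(s,p):
    c=(np.atleast_2d(p)-s["eye"])@s["R"]
    return np.c_[s["fx"]*c[:,0]/c[:,2]+s["cx"],s["fy"]*c[:,1]/c[:,2]+s["cy"]]
HUE={"yellow":(22,35),"green":(45,85),"blue":(100,125),"red":(0,8)}
def blobs(s,col,minarea=60,sat=150,roi=None):
    """contours, biggest first, in full-image pixels; roi=(u0,v0,u1,v1)"""
    h=cv2.cvtColor(s["image"],cv2.COLOR_BGR2HSV); lo,hi=HUE[col]
    m=cv2.inRange(h,(lo,sat,50),(hi,255,255))
    if col=="red": m|=cv2.inRange(h,(174,sat,50),(180,255,255))
    if roi: k=np.zeros_like(m); k[roi[1]:roi[3],roi[0]:roi[2]]=255; m&=k
    c,_=cv2.findContours(m,cv2.RETR_EXTERNAL,cv2.CHAIN_APPROX_NONE)
    return sorted([x for x in c if cv2.contourArea(x)>minarea],key=cv2.contourArea,reverse=True)
def cyl(s,hull,r,z0,z1):
    """xy of upright cylinder whose silhouette centroid fits the hull"""
    a=np.linspace(0,2*np.pi,60,endpoint=False); ring=np.c_[r*np.cos(a),r*np.sin(a)]
    cen=lambda h:(lambda M:np.array([M["m10"],M["m01"]])/M["m00"])(cv2.moments(np.float32(h)))
    c=cen(hull)
    def f(x): 
        p=np.vstack([np.c_[ring+x,np.full(60,z)] for z in(z0,z1)])
        return cen(cv2.convexHull(np.float32(proj(s,p))))-c
    q=least_squares(f,world(s,c,(z0+z1)/2)[0,:2],diff_step=1e-3).x
    p=np.vstack([np.c_[ring+q,np.full(60,z)] for z in(z0,z1)])
    return q,cv2.contourArea(cv2.convexHull(hull))/cv2.contourArea(cv2.convexHull(np.float32(proj(s,p))))
E
python3 - <<'E'
from h import *
s=snap("top"); t=snap("scene")
for col in HUE:
    for c in blobs(s,col):
        w=world(s,c[:,0],.004)[:,:2]; r=cv2.minAreaRect(np.float32(w*1000)); (x,y),wh,a=r
        print(col,c[:,0].mean(0).round(),"rect mm",np.round([x,y,*wh,a],1))
roi=(225,120,290,175); Z={"yellow":(.017,.1,.108),"green":(.025,.064,.082),"red":(.033,.046,.064)}
for col,(r,a,b) in Z.items():
    for n,q,ro in(("top",s,roi),("scene",t,(240,170,345,260))):
        c=blobs(q,col,roi=ro)
        if c:
            h=cv2.convexHull(np.vstack(c)); print(n,col,len(c),*cyl(q,h,r,a,b))
# track: dark floor edges + light lips
cv2.imwrite("pics/crop.png",cv2.resize(s["image"][100:260,200:320],None,fx=4.5,fy=3.7) if 0 else cv2.resize(s["image"][105:255,210:310],None,fx=4,fy=4,interpolation=cv2.INTER_CUBIC))
E
```

```text
yellow [136. 238.] rect mm [433.4 266.   91.2  88.6  89.6]
yellow [255. 147.] rect mm [618.8  18.3  38.4  39.8  44.5]
green [368. 241.] rect mm [ 422.4 -209.5   89.2   89.5    3.1]
blue [150. 149.] rect mm [617.1 237.3 121.9  73.4  70.8]
blue [255. 172.] rect mm [566.1  18.4  43.5  24.9  89.3]
blue [257. 131.] rect mm [649.5  14.4  41.6  12.6  89.2]
red [384. 143.] rect mm [ 624.  -247.2   89.6   89.9    5.9]
red [254. 151.] rect mm [611.   20.   68.5  68.9  89.3]
top yellow 1 [0.6014255  0.01567538] 0.991810804077628
scene yellow 1 [0.60653905 0.00777357] 0.9508368677615522
top red 1 [0.60200964 0.01874883] 0.9163064475636223
scene red 1 [0.606284   0.01105657] 0.71332956629594
```

View pics/crop.png

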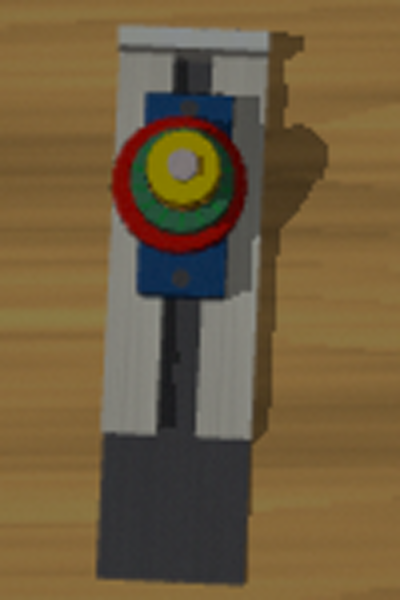

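Run:
```python
from h import *
s=snap("top"); t=snap("scene")
cr=lambda p:np.array(p)/4+[210,105]
for nm,z,p in(("floor end",.004,[(98,577),(246,583)]),("endplate far edge",.034,[(120,26),(270,33)]),("lip ends",.019,[(103,432),(252,438)]),("block",.046,[(146,93),(236,97),(137,295),(225,298)])):
    print(nm,(world(s,cr(p),z)[:,:2]*1000).round(1).tolist(), (world(s,cr(p),z)[:,:2].mean(0)*1000).round(1))
for col in HUE:
    for c in blobs(t,col,400):
        w=world(t,c[:,0],.004)[:,:2]; r=cv2.minAreaRect(np.float32(w*1000)); (x,y),wh,a=r
        print(col,c[:,0].mean(0).round(),"rect mm",np.round([x,y,*wh,a],1))
c=blobs(t,"yellow",roi=(240,170,345,260))
for z0 in(.082,.09,.096): print(z0,*cyl(t,cv2.convexHull(np.vstack(c)),.017,z0,.108))
for sat in(60,90,110):
  for n,q,ro in(("top",s,(225,120,290,175)),("scene",t,(240,170,345,260))):
    c=blobs(q,"green",roi=ro,sat=sat,minarea=10)
    if c: print(n,sat,len(c),*cyl(q,cv2.convexHull(np.vstack(c)),.025,.064,.082))
for z in(.064,.055):
    c=blobs(s,"red",roi=(225,120,290,175)); print(z,*cyl(s,cv2.convexHull(np.vstack(c)),.033,z,.064))
print(cv2.cvtColor(s["image"][150:156,254:258],cv2.COLOR_BGR2HSV)[:,1],)
```

```text
floor end [[407.5, 62.9], [403.8, -12.9]] [405.7  25. ]
endplate far edge [[685.4, 47.6], [680.7, -27.7]] [683.1  10. ]
lip ends [[481.7, 58.7], [477.9, -16.6]] [479.8  21.1]
block [[648.7, 34.3], [646.0, -10.1], [548.5, 39.6], [546.6, -3.6]] [597.5  15. ]
yellow [288. 154.] rect mm [435.9 259.5  91.1  91.3  89.2]
green [137. 257.] rect mm [ 425.6 -214.    86.3   86.7    2.5]
blue [38. 57.] rect mm [-789.3  249.9   67.   898.    66.8]
red [203. 334.] rect mm [ 626.3 -251.5   89.8   90.1    5.8]
0.082 [0.60071571 0.01788248] 0.605248870339614
0.09 [0.60325676 0.01342914] 0.7187815454026527
0.096 [0.60517784 0.01006308] 0.8408658839040812
top 60 1 [0.59745277 0.02058606] 0.6316861025949764
scene 60 1 [0.6035645  0.01019147] 0.5914658311542452
top 90 1 [0.59750647 0.02054187] 0.629076170991618
scene 90 1 [0.58303329 0.00994665] 0.04406278817354026
top 110 1 [0.59642225 0.02076476] 0.5859612046990548
0.064 [0.60106805 0.01858732] 0.9484797180095862
0.055 [0.60155117 0.01866405] 0.9322109829694416
[[ 27 198 103]
 [ 28 255 137]
 [ 28 255 138]
 [ 28 255 137]
 [ 28 255 136]
 [ 27 255 130]]
```

```bash
cat >> h.py <<'E'
def go(*targets):
    """print dx,dy,dz,yaw units to world (x,y,z,toolyaw) from measured pose"""
    o=robot.get_obs(); T=R.from_euler("xyz",o["ee_rot"]).as_matrix()
    print("t%.1f"%o["time"],"tcp",(o["tool_pos"]*1000).round(1),"rot",o["ee_rot"].round(4),"w %.4f"%o["width"],"F",o["wrist_force"].round(1))
    for g in targets:
        d=T.T@(np.array(g[:3])-o["tool_pos"])/.025
        dy=(g[3]-o["ee_rot"][2]+np.pi/2)%np.pi-np.pi/2
        print(g,"->",d.round(2),"yaw",round(-np.degrees(dy)/6,2))
E
python3 -c "
from h import *
go((.603,.013,.19,3.089))"
```

```text
t0.3 tcp [152.9 528.2 205.1] rot [-3.1410e+00 -1.0000e-04  2.8598e+00] w 0.0943 F [ 0.1  0.2 -0. ]
(0.603, 0.013, 0.19, 3.089) -> [-23.02 -14.79   0.61] yaw -2.19
```

{"name": "servo_tool", "arguments": {"moves": [[-1.3,-0.9,0,-0.2,0],[-2.6,-1.7,0,-0.4,0],[-4,-2.6,0.1,-0.6,0],[-5.3,-3.4,0.1,-0.8,0],[-6.7,-4.3,0.2,-1,0],[-8,-5.1,0.2,-1.2,0],[-9.3,-6,0.3,-1.4,0],[-10.7,-6.9,0.3,-1.6,0],[-12,-7.7,0.3,-1.9,0],[-12,-7.7,0.3,-2.19,0]]}}

```text
time: 1.13
tool_pos: [0.3914, 0.255, 0.1978]
ee_rot: [-3.139, 0.002, 3.082]
wrist_force: [0.2, 0.0, 0.3]
width: 0.0939
finger_force: 0.0
```

```bash
python3 -c "
from h import *
go((.603,.013,.15,3.089))"
```

```text
t1.1 tcp [391.4 255.  197.8] rot [-3.1389e+00  2.3000e-03  3.0825e+00] w 0.0939 F [0.2 0.  0.3]
(0.603, 0.013, 0.15, 3.089) -> [-9.02 -9.16  1.96] yaw -0.06
```

{"name": "servo_tool", "arguments": {"moves": [[-1.1,-1.1,0.2,0,0],[-2.2,-2.2,0.4,0,0],[-3.3,-3.3,0.7,0,0],[-4.4,-4.5,1,0,0],[-5.5,-5.6,1.2,0,0],[-6.6,-6.7,1.4,0,0],[-7.7,-7.8,1.7,0,0],[-8.5,-8.6,1.96,0,0],[-9,-9.15,1.96,0,0],[-9,-9.15,1.96,0,0]]}}

```text
time: 1.97
tool_pos: [0.6016, 0.0163, 0.1473]
ee_rot: [-3.14, -0.001, 3.085]
wrist_force: [-0.8, -0.3, -0.2]
width: 0.0941
finger_force: 0.0
```

```bash
python3 -c "
from h import *
go((.603,.013,.086,3.089)); snap('top','pics/t1.png'); snap('scene','pics/s1.png')
a=cv2.imread('pics/t1.png')[80:240,150:330];b=cv2.imread('pics/s1.png')[120:280,200:380]
cv2.imwrite('pics/m1.png',cv2.resize(np.hstack([a,b]),None,fx=2.2,fy=3*.73+.01))"
```

```text
t2.0 tcp [601.6  16.3 147.3] rot [-3.1404e+00 -1.4000e-03  3.0848e+00] w 0.0941 F [-0.8 -0.3 -0.2]
(0.603, 0.013, 0.086, 3.089) -> [-0.07 -0.13  2.45] yaw -0.04
```

View pics/m1.png

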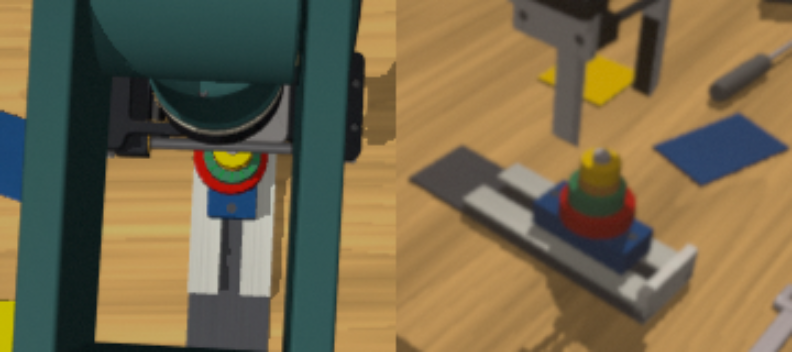

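```bash
python3 -c "
from h import *
t=snap('scene')
for y in (-.031,-.037,-.044):print(proj(t,[.602,y,.147]))
print(proj(t,[.602,.013,.114]))"
```

```text
[[279.77917686 184.85805047]]
[[277.71922274 186.4757859 ]]
[[275.28605335 188.38661698]]
[[292.53305756 188.62283605]]
```

{"name": "servo_tool", "arguments": {"moves": [[-0.05,0.12,0.5,0,0],[-0.05,0.12,1,0,0],[-0.05,0.12,1.5,0,0],[-0.05,0.12,2,0,0],[-0.05,0.12,2.4,0,0],[-0.05,0.12,2.4,0,0]]}}

```text
time: 2.62
tool_pos: [0.5993, 0.0231, 0.0849]
ee_rot: [3.141, -0.007, 3.09]
wrist_force: [-0.6, 1.4, -0.9]
width: 0.0938
finger_force: 0.0
```

{"name": "servo_tool", "arguments": {"moves": [[-0.12,-0.25,0,0,0],[-0.12,-0.36,0,0,0],[-0.12,-0.36,0,0,0],[-0.12,-0.36,0,0,0]]}}

```text
time: 2.95
tool_pos: [0.605, 0.013, 0.09]
ee_rot: [3.141, 0.002, 3.088]
wrist_force: [-0.2, 0.6, -0.2]
width: 0.0938
finger_force: 0.0
```

```bash
python3 -c "
from h import *
go((.603,.013,.086,3.089))"
```

```text
t3.0 tcp [605.  13.  90.] rot [3.1415e+00 2.0000e-03 3.0883e+00] w 0.0938 F [-0.2  0.6 -0.2]
(0.603, 0.013, 0.086, 3.089) -> [ 0.08 -0.01  0.16] yaw -0.01
```

{"name": "servo_tool", "arguments": {"moves": [[0.08,0,0.12,0,0],[0.08,0,0.12,0,0.3],[0.08,0,0.12,0,0.5],[0.08,0,0.12,0,0.6],[0.08,0,0.12,0,0.8],[0.08,0,0.12,0,0.9],[0.08,0,0.12,0,0.9],[0.08,0,0.12,0,0.9],[0.08,0,0.12,0,0.9],[0.08,0,0.12,0,0.9]]}}

```text
time: 3.78
tool_pos: [0.6022, 0.0137, 0.086]
ee_rot: [3.141, 0.0, 3.089]
wrist_force: [-0.1, -1.0, -0.8]
width: 0.0373
finger_force: 0.0
```

```bash
python3 -c "
from h import *
go((.603,.013,.086,3.089))"
```

```text
t3.8 tcp [602.2  13.7  86. ] rot [3.1415 0.     3.0892] w 0.0373 F [-0.1 -1.  -0.8]
(0.603, 0.013, 0.086, 3.089) -> [-0.03 -0.03 -0.  ] yaw 0.0
```

Fingers are still closing; continue, then a small lift.

{"name": "servo_tool", "arguments": {"moves": [[0,0,0,0,0.9],[0,0,0,0,0.9],[0,0,0,0,0.9],[0,0,0,0,0.9]]}}

```text
time: 4.12
tool_pos: [0.6022, 0.0137, 0.086]
ee_rot: [3.141, 0.0, 3.089]
wrist_force: [0.1, 0.1, 0.4]
width: 0.0336
finger_force: 30.0
```

{"name": "servo_tool", "arguments": {"moves": [[0,0,-0.3,0,0.9],[0,0,-0.6,0,0.9],[0,0,-1.2,0,0.9],[0,0,-1.8,0,0.9],[0,0,-2.4,0,0.9],[0,0,-2.4,0,0.9],[0,0,-2.4,0,0.9]]}}

```text
time: 4.7
tool_pos: [0.6031, 0.0135, 0.1477]
ee_rot: [-3.142, 0.003, 3.089]
wrist_force: [-0.2, -0.1, -1.4]
width: 0.0336
finger_force: 30.0
```

```bash
python3 -c "
from h import *
go((.4346,.2628,.12,3.089)); snap('top','pics/t2.png'); snap('scene','pics/s2.png')
a=cv2.imread('pics/t2.png')[80:240,150:330];b=cv2.imread('pics/s2.png')[120:280,200:380]
cv2.imwrite('pics/m2.png',cv2.resize(np.hstack([a,b]),None,fx=2.2,fy=2.2))"
```

```text
t4.7 tcp [603.1  13.5 147.7] rot [-3.1416  0.0034  3.0891] w 0.0336 F [-0.2 -0.1 -1.4]
(0.4346, 0.2628, 0.12, 3.089) -> [7.26 9.6  1.08] yaw 0.0
```

View pics/m2.png

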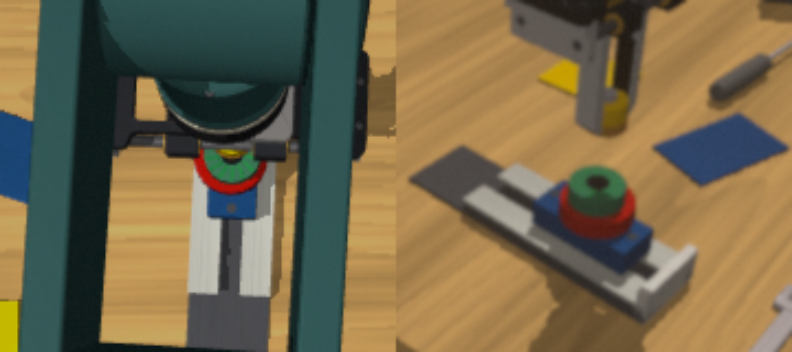

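{"name": "servo_tool", "arguments": {"moves": [[0.4,0.6,0,0,0.9],[1.1,1.5,0,0,0.9],[2,2.6,0,0,0.9],[2.9,3.8,0,0,0.9],[3.8,5,0.4,0,0.9],[4.7,6.2,0.9,0,0.9],[5.6,7.4,1.4,0,0.9],[6.4,8.5,2,0,0.9],[7,9.2,2.8,0,0.9],[7.25,9.6,3.5,0,0.9]]}}

```text
time: 5.63
tool_pos: [0.4306, 0.2646, 0.0563]
ee_rot: [-3.141, -0.003, 3.092]
wrist_force: [0.1, -0.5, -1.4]
width: 0.0335
finger_force: 30.0
```

{"name": "servo_tool", "arguments": {"moves": [[0,0,0,0,0.9],[0,0,0,0,0.9]]}}

```text
time: 5.8
tool_pos: [0.4322, 0.2623, 0.0566]
ee_rot: [-3.139, -0.004, 3.091]
wrist_force: [0.3, -1.0, -0.6]
width: 0.0334
finger_force: 30.0
```

```bash
python3 -c "
from h import *
go((.4346,.2628,.0095,3.089)); snap('top','pics/t3.png'); snap('scene','pics/s3.png')
a=cv2.imread('pics/t3.png')[160:320,50:230];b=cv2.imread('pics/s3.png')[70:230,200:380]
cv2.imwrite('pics/m3.png',cv2.resize(np.hstack([a,b]),None,fx=2.2,fy=2.2))"
```

```text
t5.8 tcp [432.2 262.3  56.6] rot [-3.139  -0.0036  3.0908] w 0.0334 F [ 0.3 -1.  -0.6]
(0.4346, 0.2628, 0.0095, 3.089) -> [-0.1   0.03  1.88] yaw 0.02
```

View pics/m3.png

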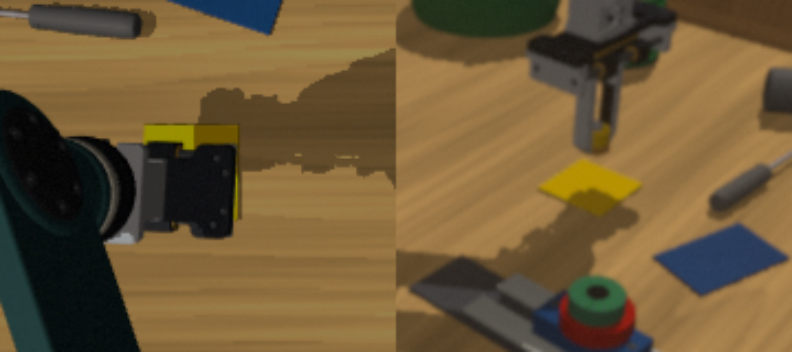

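{"name": "servo_tool", "arguments": {"moves": [[-0.08,0,0.6,0,0.9],[-0.08,0,1.1,0,0.9],[-0.08,0,1.5,0,0.9],[-0.08,0,1.7,0,0.9],[-0.08,0,1.8,0,0.9],[-0.08,0,1.82,0,0.9],[-0.08,0,1.82,0,0.9],[-0.08,0,1.82,0,0.9]]}}

```text
time: 6.57
tool_pos: [0.4365, 0.2629, 0.0138]
ee_rot: [3.141, 0.001, 3.089]
wrist_force: [1.5, 0.4, -1.4]
width: 0.0331
finger_force: 30.0
```

```bash
python3 -c "
from h import *
go((.4346,.2628,.0085,3.089)); s=snap('scene')
for roi in ((240,100,345,170),):
  for sat in(150,):
    for c in blobs(s,'yellow',roi=roi,minarea=20): print(cv2.boundingRect(c), cv2.contourArea(c))
cv2.imwrite('pics/m4.png',cv2.resize(s['image'][110:180,250:330],None,fx=6,fy=6,interpolation=cv2.INTER_CUBIC))
p=proj(s,[[.4346,.2628,.008],[.4346,.2628,.004]]);print(p)"
```

```text
t6.6 tcp [436.5 262.9  13.8] rot [3.1408e+00 1.3000e-03 3.0890e+00] w 0.0331 F [ 1.5  0.4 -1.4]
(0.4346, 0.2628, 0.0085, 3.089) -> [ 0.07 -0.01  0.21] yaw -0.0
(265, 143, 46, 25) 427.0
[[288.32352547 152.03601658]
 [288.19597357 153.36841262]]
```

View pics/m4.png

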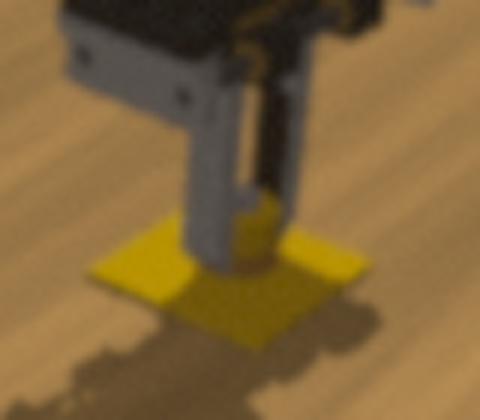

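{"name": "servo_tool", "arguments": {"moves": [[0.05,0,0.08,0,0.9],[0.05,0,0.14,0,0.9],[0.05,0,0.18,0,0.9],[0.05,0,0.18,0,0.9],[0.05,0,0.18,0,0.9]]}}

```text
time: 7.03
tool_pos: [0.4344, 0.2628, 0.0083]
ee_rot: [-3.142, -0.0, 3.089]
wrist_force: [-0.3, 0.3, -0.9]
width: 0.0336
finger_force: 30.0
```

{"name": "servo_tool", "arguments": {"moves": [[0,0,0,0,0.6],[0,0,0,0,0.5],[0,0,0,0,0.3],[0,0,0,0,0],[0,0,0,0,0],[0,0,0,0,0],[0,0,0,0,0]]}}

```text
time: 7.62
tool_pos: [0.4346, 0.2628, 0.0085]
ee_rot: [3.141, 0.0, 3.089]
wrist_force: [0.4, 0.2, -0.2]
width: 0.074
finger_force: 0.0
```

{"name": "servo_tool", "arguments": {"moves": [[0,0,-1,0,0],[0,0,-2,0,0],[0,0,-3,0,0],[0,0,-4,0,0],[0,0,-5,0,0],[-1.1,-1.4,-5.5,0,0],[-2.2,-2.8,-5.5,0,0],[-3.3,-4.2,-5.5,0,0]]}}

```text
time: 8.28
tool_pos: [0.507, 0.1615, 0.1481]
ee_rot: [3.14, 0.004, 3.092]
wrist_force: [0.6, 0.2, -0.3]
width: 0.0939
finger_force: 0.0
```

```bash
python3 -c "
from h import *
s=snap('top','pics/t5.png'); t=snap('scene','pics/s5.png')
w=world(s,np.float32([(182/4+210,179/4+105)]),.082);print('green top est',w)
go((w[0,0]+.0013,w[0,1]-.0025,.13,3.089))
cv2.imwrite('pics/m5.png',cv2.resize(np.hstack([s['image'][160:320,50:230],t['image'][100:260,200:380]]),None,fx=2.2,fy=2.2))
h=cv2.cvtColor(t['image'],cv2.COLOR_BGR2HSV);print(proj(t,w))
"
```

```text
green top est [[0.59979561 0.01608891 0.082     ]]
t8.4 tcp [508.5 157.3 146.2] rot [-3.1396e+00  2.2000e-03  3.0824e+00] w 0.0936 F [-1.   0.8 -0.3]
(np.float64(0.6010956064242455), np.float64(0.013588908903824573), 0.13, 3.089) -> [-4.04 -5.52  0.67] yaw -0.06
[[290.93976132 201.19420471]]
```

View pics/m5.png

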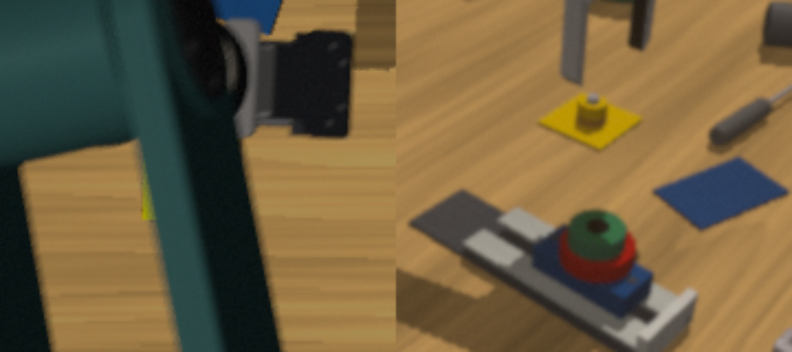

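{"name": "servo_tool", "arguments": {"moves": [[-0.6,-0.8,0,0,0],[-1.4,-1.9,0,0,0],[-2.2,-3,0,0,0],[-3,-4.1,0,0,0],[-3.7,-5,0,0,0],[-4,-5.5,0.4,0,0],[-4,-5.5,1.2,0,0],[-4,-5.5,1.7,0,0],[-4,-5.5,1.7,0,0],[-4,-5.5,1.7,0,0]]}}

```text
time: 9.22
tool_pos: [0.5967, 0.0205, 0.1017]
ee_rot: [3.141, -0.004, 3.09]
wrist_force: [0.6, 1.2, 0.2]
width: 0.0938
finger_force: 0.0
```

```bash
python3 -c "
from h import *
go((.601,.0145,.0672,3.089))"
```

```text
t9.2 tcp [596.7  20.5 101.7] rot [ 3.141  -0.0039  3.0904] w 0.0938 F [0.6 1.2 0.2]
(0.601, 0.0145, 0.0672, 3.089) -> [-0.19 -0.23  1.38] yaw 0.01
```

{"name": "servo_tool", "arguments": {"moves": [[-0.1,-0.15,0.4,0,0],[-0.1,-0.15,0.8,0,0],[-0.1,-0.15,1.1,0,0],[-0.1,-0.15,1.2,0,0],[-0.1,-0.15,1.2,0,0],[-0.1,-0.15,1.2,0,0]]}}

```text
time: 9.72
tool_pos: [0.6005, 0.0156, 0.0733]
ee_rot: [3.141, -0.0, 3.089]
wrist_force: [-1.0, -0.9, -0.0]
width: 0.0942
finger_force: 0.0
```

```bash
python3 -c "
from h import *
go((.601,.0145,.0672,3.089))"
```

```text
t9.7 tcp [600.5  15.6  73.3] rot [ 3.1414e+00 -3.0000e-04  3.0892e+00] w 0.0942 F [-1.  -0.9 -0. ]
(0.601, 0.0145, 0.0672, 3.089) -> [-0.02 -0.04  0.24] yaw 0.0
```

{"name": "servo_tool", "arguments": {"moves": [[0,-0.04,0.22,0,0],[0,-0.04,0.22,0,0],[0,-0.04,0.22,0,0.3],[0,-0.04,0.22,0,0.5],[0,-0.04,0.22,0,0.7],[0,-0.04,0.22,0,0.7],[0,-0.04,0.22,0,0.7],[0,-0.04,0.22,0,0.7],[0,-0.04,0.22,0,0.7],[0,-0.04,0.22,0,0.7]]}}

```text
time: 10.55
tool_pos: [0.6006, 0.0145, 0.068]
ee_rot: [3.141, 0.0, 3.089]
wrist_force: [-0.2, -0.1, -0.3]
width: 0.0492
finger_force: 30.0
```

{"name": "servo_tool", "arguments": {"moves": [[0,0,0,0,0.7],[0,0,0,0,0.7],[0,0,0,0,0.7]]}}

```text
time: 10.8
tool_pos: [0.6006, 0.0145, 0.068]
ee_rot: [3.141, 0.0, 3.089]
wrist_force: [-0.2, -0.3, 0.4]
width: 0.0495
finger_force: 30.0
```

{"name": "servo_tool", "arguments": {"moves": [[0,0,-0.3,0,0.7],[0,0,-0.8,0,0.7],[0,0,-1.5,0,0.7],[0.1,-0.1,-2,0,0.7],[0.5,-0.7,-2.4,0,0.7],[1.2,-1.7,-2.4,0,0.7],[2.1,-3,-2.4,0,0.7],[3,-4.3,-2.3,0,0.7],[3.9,-5.6,-2,0,0.7],[4.8,-6.9,-1.6,0,0.7]]}}

```text
time: 11.63
tool_pos: [0.4714, -0.1532, 0.1102]
ee_rot: [-3.14, 0.004, 3.09]
wrist_force: [0.0, -0.7, -0.6]
width: 0.0494
finger_force: 30.0
```

{"name": "servo_tool", "arguments": {"moves": [[0.7,-1,0.3,0,0.7],[1.3,-1.9,0.8,0,0.7],[1.7,-2.4,1.4,0,0.7],[1.78,-2.51,2,0,0.7],[1.78,-2.51,2.5,0,0.7],[1.78,-2.51,2.8,0,0.7],[1.78,-2.51,2.8,0,0.7],[1.78,-2.51,2.8,0,0.7]]}}

```text
time: 12.3
tool_pos: [0.4242, -0.2119, 0.0386]
ee_rot: [-3.141, 0.0, 3.089]
wrist_force: [0.2, -0.2, -0.9]
width: 0.0496
finger_force: 30.0
```

```bash
python3 -c "
from h import *
go((.424,-.2118,.0085,3.089)); s=snap('top'); t=snap('scene')
cv2.imwrite('pics/m6.png',cv2.resize(np.hstack([s['image'][180:300,310:430],t['image'][200:320,80:200]]),None,fx=3.2,fy=3.2))"
```

```text
t12.3 tcp [ 424.2 -211.9   38.6] rot [-3.1414e+00  5.0000e-04  3.0894e+00] w 0.0496 F [ 0.2 -0.2 -0.9]
(0.424, -0.2118, 0.0085, 3.089) -> [0.01 0.   1.2 ] yaw 0.0
```

View pics/m6.png

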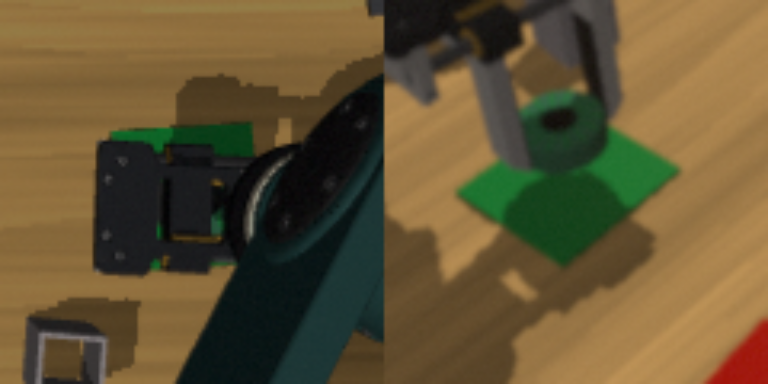

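The green disc is held level over the green plate, near its middle. Lower and release.

{"name": "servo_tool", "arguments": {"moves": [[0,0,0.5,0,0.7],[0,0,0.9,0,0.7],[0,0,1.1,0,0.7],[0,0,1.2,0,0.7],[0,0,1.2,0,0.7],[0,0,1.2,0,0.7]]}}

```text
time: 12.9
tool_pos: [0.4242, -0.2119, 0.0081]
ee_rot: [-3.141, 0.0, 3.089]
wrist_force: [-0.7, -0.6, -0.4]
width: 0.0494
finger_force: 30.0
```

{"name": "servo_tool", "arguments": {"moves": [[0,0,0,0,0.5],[0,0,0,0,0.4],[0,0,0,0,0.2],[0,0,0,0,0],[0,0,0,0,0],[0,0,0,0,0],[0,0,0,0,0]]}}

```text
time: 13.48
tool_pos: [0.4239, -0.2119, 0.0079]
ee_rot: [3.142, 0.0, 3.089]
wrist_force: [-0.5, 0.1, 0.4]
width: 0.0859
finger_force: 0.0
```

{"name": "servo_tool", "arguments": {"moves": [[0,0,-1,0,0],[0,0,-2,0,0],[0,0,-3,0,0],[0,0,-4,0,0],[-1,1.4,-4.5,0,0],[-2,2.8,-4.5,0,0],[-3,4.2,-4.5,0,0],[-3,4.2,-4.5,0,0]]}}

```text
time: 14.15
tool_pos: [0.5074, -0.1065, 0.1211]
ee_rot: [3.139, 0.003, 3.094]
wrist_force: [-0.1, 0.4, -0.8]
width: 0.0941
finger_force: 0.0
```

```bash
python3 -c "
from h import *
t=snap('scene','pics/s7.png')
c=blobs(t,'red',roi=(240,170,345,270)); print(len(c),*cyl(t,cv2.convexHull(np.vstack(c)),.033,.046,.064))
go((.6025,.0165,.12,3.089),(.6025,.0165,.049,3.089))
cv2.imwrite('pics/m7.png',cv2.resize(np.hstack([t['image'][200:320,80:200],t['image'][160:280,220:340]]),None,fx=3.2,fy=3.2))"
```

```text
1 [0.60297984 0.01584052] 0.863227756451399
t14.2 tcp [ 506.2 -107.8  120.5] rot [3.1404e+00 1.0000e-03 3.0943e+00] w 0.0939 F [ 0.8  0.2 -0.6]
(0.6025, 0.0165, 0.12, 3.089) -> [-3.61  5.15  0.03] yaw 0.05
(0.6025, 0.0165, 0.049, 3.089) -> [-3.61  5.15  2.87] yaw 0.05
```

View pics/m7.png

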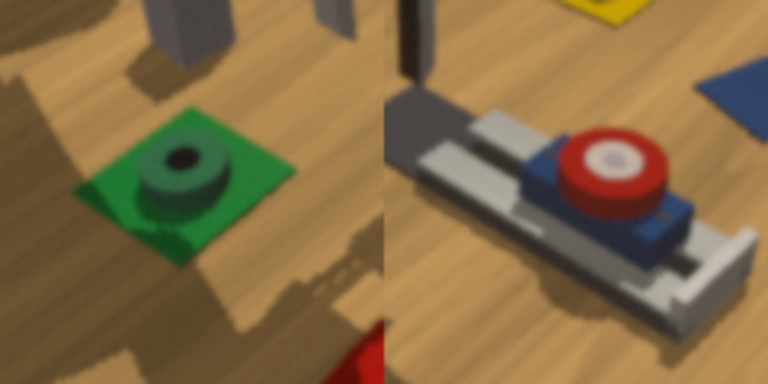

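{"name": "servo_tool", "arguments": {"moves": [[-0.6,0.9,0,0,0],[-1.4,2,0,0,0],[-2.2,3.2,0,0,0],[-3,4.3,0,0,0],[-3.5,5,0.3,0,0],[-3.6,5.15,0.9,0,0],[-3.6,5.15,1.5,0,0],[-3.6,5.15,2,0,0],[-3.6,5.15,2,0,0],[-3.6,5.15,2,0,0]]}}

```text
time: 15.03
tool_pos: [0.5998, 0.0119, 0.0694]
ee_rot: [-3.141, -0.003, 3.088]
wrist_force: [-0.1, 0.0, -0.5]
width: 0.0941
finger_force: 0.0
```

```bash
python3 -c "
from h import *
go((.6025,.0165,.049,3.089))"
```

```text
t15.0 tcp [599.8  11.9  69.4] rot [-3.1414e+00 -2.7000e-03  3.0879e+00] w 0.0941 F [-0.1  0.  -0.5]
(0.6025, 0.0165, 0.049, 3.089) -> [-0.1   0.19  0.81] yaw -0.01
```

{"name": "servo_tool", "arguments": {"moves": [[-0.05,0.1,0.3,0,0],[-0.05,0.1,0.6,0,0],[-0.05,0.1,0.75,0,0],[-0.05,0.1,0.75,0,0],[-0.05,0.1,0.75,0,0]]}}

```text
time: 15.45
tool_pos: [0.6021, 0.0153, 0.0514]
ee_rot: [3.142, -0.001, 3.089]
wrist_force: [-0.2, 1.2, 0.2]
width: 0.0942
finger_force: 0.0
```

```bash
python3 -c "
from h import *
go((.6025,.0165,.049,3.089))"
```

```text
t15.4 tcp [602.1  15.3  51.4] rot [ 3.1415e+00 -5.0000e-04  3.0891e+00] w 0.0942 F [-0.2  1.2  0.2]
(0.6025, 0.0165, 0.049, 3.089) -> [-0.01  0.05  0.1 ] yaw 0.0
```

{"name": "servo_tool", "arguments": {"moves": [[0,0.03,0.08,0,0],[0,0.03,0.08,0,0.2],[0,0.03,0.08,0,0.4],[0,0.03,0.08,0,0.5],[0,0.03,0.08,0,0.5],[0,0.03,0.08,0,0.5],[0,0.03,0.08,0,0.5],[0,0.03,0.08,0,0.5],[0,0.03,0.08,0,0.5]]}}

```text
time: 16.2
tool_pos: [0.6025, 0.0162, 0.0499]
ee_rot: [3.141, 0.0, 3.089]
wrist_force: [1.1, 1.0, 0.9]
width: 0.0655
finger_force: 30.0
```

```bash
python3 -c "
from h import *
go((.6252,-.2494,.11,3.089))"
```

```text
t16.2 tcp [602.5  16.2  49.9] rot [3.1413e+00 4.0000e-04 3.0892e+00] w 0.0655 F [1.1 1.  0.9]
(0.6252, -0.2494, 0.11, 3.089) -> [ -1.46 -10.56  -2.41] yaw 0.0
```

{"name": "servo_tool", "arguments": {"moves": [[0,0,-0.3,0,0.5],[0,0,-0.8,0,0.5],[0,0,-1.4,0,0.5],[0,-0.2,-1.9,0,0.5],[-0.1,-0.8,-2.2,0,0.5],[-0.3,-1.9,-2.4,0,0.5],[-0.5,-3.3,-2.4,0,0.5],[-0.7,-4.7,-2.4,0,0.5],[-0.9,-6.1,-2.2,0,0.5],[-1.1,-7.5,-1.8,0,0.5]]}}

```text
time: 17.03
tool_pos: [0.6208, -0.1762, 0.0971]
ee_rot: [-3.14, 0.004, 3.089]
wrist_force: [0.8, 0.5, -1.0]
width: 0.0656
finger_force: 30.0
```

{"name": "servo_tool", "arguments": {"moves": [[-0.1,-1,0.3,0,0.5],[-0.2,-2,0.8,0,0.5],[-0.3,-2.7,1.4,0,0.5],[-0.35,-3,2,0,0.5],[-0.36,-3.06,2.4,0,0.5],[-0.36,-3.06,2.6,0,0.5],[-0.36,-3.06,2.6,0,0.5],[-0.36,-3.06,2.6,0,0.5]]}}

```text
time: 17.7
tool_pos: [0.6251, -0.2482, 0.0298]
ee_rot: [3.141, -0.0, 3.091]
wrist_force: [-0.6, 0.3, -0.8]
width: 0.0654
finger_force: 30.0
```

```bash
python3 -c "
from h import *
go((.6252,-.2494,.0085,3.089)); t=snap('scene')
cv2.imwrite('pics/m8.png',cv2.resize(t['image'][250:384,130:290],None,fx=4,fy=4))"
```

```text
t17.7 tcp [ 625.1 -248.2   29.8] rot [ 3.1410e+00 -2.0000e-04  3.0906e+00] w 0.0654 F [-0.6  0.3 -0.8]
(0.6252, -0.2494, 0.0085, 3.089) -> [-0.01 -0.05  0.85] yaw 0.02
```

View pics/m8.png

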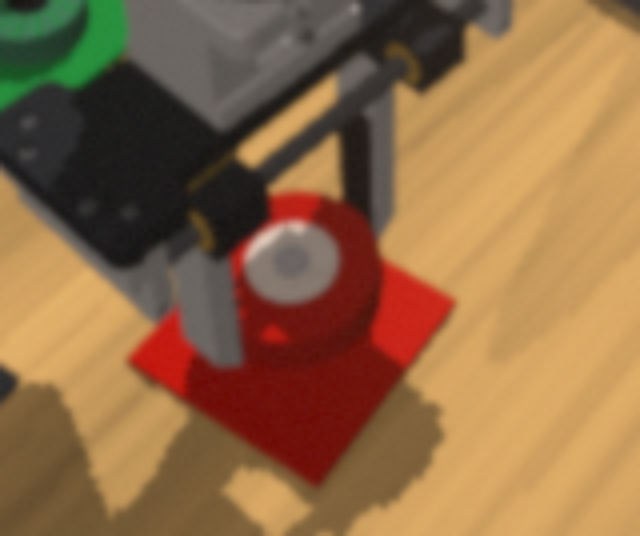

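The wheel is held level over the red plate (still about 20 mm up, hence the shift upward in the picture). Lower and release.

{"name": "servo_tool", "arguments": {"moves": [[0,-0.03,0.4,0,0.5],[0,-0.03,0.65,0,0.5],[0,-0.03,0.8,0,0.5],[0,-0.03,0.85,0,0.5],[0,-0.03,0.85,0,0.5],[0,-0.03,0.85,0,0.5]]}}

```text
time: 18.25
tool_pos: [0.625, -0.2502, 0.0083]
ee_rot: [-3.142, 0.0, 3.089]
wrist_force: [0.8, 0.3, -0.4]
width: 0.0654
finger_force: 30.0
```

{"name": "servo_tool", "arguments": {"moves": [[0,0,0,0,0.3],[0,0,0,0,0.2],[0,0,0,0,0],[0,0,0,0,0],[0,0,0,0,0],[0,0,0,0,0],[0,0,0,0,0]]}}

```text
time: 18.83
tool_pos: [0.625, -0.2503, 0.0085]
ee_rot: [-3.142, 0.0, 3.089]
wrist_force: [-0.5, 0.5, 0.5]
width: 0.0938
finger_force: 0.0
```

{"name": "servo_tool", "arguments": {"moves": [[0,0,-0.7,0,0],[0,0,-1.7,0,0],[0,0,-2.7,0,0],[0,0.2,-3.7,0,0],[0.3,1.5,-4,0,0],[0.6,2.9,-4,0,0],[0.6,4,-4,0,0],[0.6,4,-4,0,0]]}}

```text
time: 19.5
tool_pos: [0.6154, -0.1445, 0.1093]
ee_rot: [3.139, 0.001, 3.094]
wrist_force: [-0.2, -0.2, -0.0]
width: 0.094
finger_force: 0.0
```

```bash
python3 -c "
from h import *
t=snap('scene')
cv2.imwrite('pics/m9.png',cv2.resize(np.hstack([t['image'][270:384,140:280],t['image'][170:284,220:360]]),None,fx=2.8,fy=2.8))
go((.5985,.013,.12,3.089))"
```

```text
t19.6 tcp [ 615.4 -147.1  109. ] rot [3.1414e+00 8.0000e-04 3.0929e+00] w 0.0941 F [ 0.8 -0.1  0.7]
(0.5985, 0.013, 0.12, 3.089) -> [ 0.99  6.37 -0.44] yaw 0.04
```

View pics/m9.png

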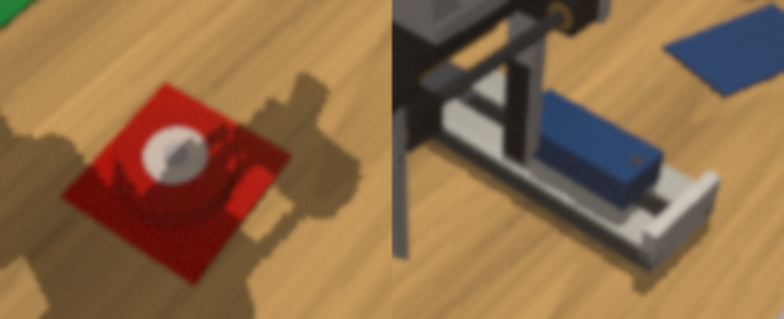

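{"name": "servo_tool", "arguments": {"moves": [[0.1,0.7,-0.2,0,0],[0.3,2,-0.4,0,0],[0.5,3.4,-0.4,0,0],[0.7,4.7,-0.4,0,0],[0.9,5.8,-0.3,0,0],[0.99,6.3,0.5,0,0],[0.99,6.37,1.4,0,0],[0.99,6.37,2.1,0,0],[0.99,6.37,2.3,0,0],[0.99,6.37,2.3,0,0]]}}

```text
time: 20.38
tool_pos: [0.5976, 0.0099, 0.0487]
ee_rot: [-3.141, -0.004, 3.088]
wrist_force: [1.2, 0.1, 0.3]
width: 0.0939
finger_force: 0.0
```

```bash
python3 -c "
from h import *
go((.5985,.013,.0245,3.089))"
```

```text
t20.4 tcp [597.6   9.9  48.7] rot [-3.1413 -0.0044  3.0883] w 0.0939 F [1.2 0.1 0.3]
(0.5985, 0.013, 0.0245, 3.089) -> [-0.04  0.13  0.97] yaw -0.01
```

{"name": "servo_tool", "arguments": {"moves": [[0,0.06,0.4,0,0],[0,0.06,0.7,0,0],[0,0.06,0.9,0,0],[0,0.06,0.9,0,0],[0,0.06,0.9,0,0],[0,0.06,0.9,0,0]]}}

```text
time: 20.88
tool_pos: [0.5993, 0.0122, 0.0289]
ee_rot: [3.142, 0.001, 3.089]
wrist_force: [0.6, -0.5, 0.3]
width: 0.0938
finger_force: 0.0
```

```bash
python3 -c "
from h import *
go((.5985,.013,.0245,3.089))"
```

```text
t20.9 tcp [599.3  12.2  28.9] rot [3.1415e+00 9.0000e-04 3.0890e+00] w 0.0938 F [ 0.6 -0.5  0.3]
(0.5985, 0.013, 0.0245, 3.089) -> [0.03 0.03 0.18] yaw 0.0
```

{"name": "servo_tool", "arguments": {"moves": [[0,0.03,0.16,0,0],[0,0.03,0.16,0,0.3],[0,0.03,0.16,0,0.4],[0,0.03,0.16,0,0.5],[0,0.03,0.16,0,0.7],[0,0.03,0.16,0,0.7],[0,0.03,0.16,0,0.7],[0,0.03,0.16,0,0.7],[0,0.03,0.16,0,0.7],[0,0.03,0.16,0,0.7]]}}

```text
time: 21.72
tool_pos: [0.599, 0.0135, 0.0245]
ee_rot: [3.141, 0.0, 3.089]
wrist_force: [-0.3, 1.2, 0.4]
width: 0.0436
finger_force: 30.0
```

{"name": "servo_tool", "arguments": {"moves": [[0,0,0,0,0.7],[0,0,0,0,0.7],[0,0,0,0,0.7]]}}

```text
time: 21.97
tool_pos: [0.599, 0.0135, 0.0245]
ee_rot: [3.141, 0.0, 3.089]
wrist_force: [-0.3, 2.0, 0.1]
width: 0.0436
finger_force: 30.0
```

{"name": "servo_tool", "arguments": {"moves": [[0.2,0,0,0,0.7],[0.4,0,0,0,0.7],[0.7,0,0,0,0.7],[1,0,0,0,0.7],[1.3,0,0,0,0.7],[1.6,0,0,0,0.7],[2,0,0,0,0.7],[2,0,0,0,0.7]]}}

```text
time: 22.63
tool_pos: [0.5464, 0.0157, 0.0245]
ee_rot: [-3.141, -0.003, 3.089]
wrist_force: [-3.8, 0.7, 2.7]
width: 0.0438
finger_force: 30.0
```

Low forces; go on.

{"name": "servo_tool", "arguments": {"moves": [[0.3,0,0,0,0.7],[0.6,0,0,0,0.7],[0.9,0,0,0,0.7],[1.2,0,0,0,0.7],[1.5,0,0,0,0.7],[1.8,0,0,0,0.7],[2.1,0,0,0,0.7],[2.4,0,0,0,0.7],[2.4,0,0,0,0.7]]}}

```text
time: 23.38
tool_pos: [0.4871, 0.0189, 0.0245]
ee_rot: [3.142, -0.002, 3.089]
wrist_force: [-2.2, -0.0, 2.7]
width: 0.0439
finger_force: 30.0
```

{"name": "servo_tool", "arguments": {"moves": [[0.3,0,0,0,0.7],[0.6,0,0,0,0.7],[0.9,0,0,0,0.7],[1.2,0,0,0,0.7],[1.5,0,0,0,0.7],[1.8,0,0,0,0.7],[1.9,0,0,0,0.7],[1.9,0,0,0,0.7],[1.9,0,0,0,0.7]]}}

```text
time: 24.13
tool_pos: [0.4403, 0.0214, 0.0244]
ee_rot: [3.141, -0.003, 3.089]
wrist_force: [-3.0, 0.2, 3.5]
width: 0.0437
finger_force: 30.0
```

```bash
python3 -c "
from h import *
t=snap('scene');s=snap('top')
cv2.imwrite('pics/m10.png',cv2.resize(np.hstack([s['image'][120:240,180:320],t['image'][160:280,180:320]]),None,fx=2.8,fy=2.8))
go((.4,.02,.12,3.089))"
```

```text
t24.2 tcp [440.3  21.4  24.5] rot [ 3.1415 -0.0035  3.0892] w 0.0435 F [-5.5  1.1  5.9]
(0.4, 0.02, 0.12, 3.089) -> [ 1.62 -0.14 -3.82] yaw 0.0
```

View pics/m10.png

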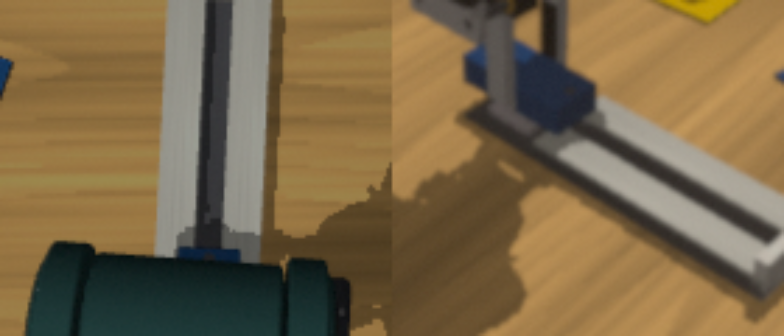

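{"name": "servo_tool", "arguments": {"moves": [[0,0,-0.1,0,0.7],[0,0,-0.3,0,0.7],[0,0,-0.7,0,0.7],[0,0,-1.2,0,0.7],[0,0,-1.8,0,0.7],[0,0,-2.4,0,0.7],[0,0,-3,0,0.7],[0,0,-3,0,0.7],[0,0,-3,0,0.7]]}}

```text
time: 24.98
tool_pos: [0.4426, 0.0212, 0.1004]
ee_rot: [3.142, 0.003, 3.089]
wrist_force: [0.3, 0.8, -3.1]
width: 0.0437
finger_force: 30.0
```

```bash
python3 -c "
from h import *
print(robot.get_obs()['joint_positions'].round(3))
go((.6184,.2348,.1,np.radians(250.8)))"
```

```text
[-0.08  -0.11   1.776  0.     1.473 -1.599]
t25.0 tcp [442.6  21.2 100.4] rot [3.1416e+00 2.6000e-03 3.0892e+00] w 0.0437 F [ 0.3  0.8 -3.1]
(0.6184, 0.2348, 0.1, np.float64(4.377285764001779)) -> [-6.58  8.9   0.03] yaw -12.3
```

{"name": "servo_tool", "arguments": {"moves": [[-0.3,0.4,0,0.6,0.7],[-0.7,1,0,1.5,0.7],[-1.1,1.5,0,2.5,0.7],[-1.5,2.1,0,3.5,0.7],[-2,2.7,0,4.5,0.7],[-2.4,3.2,0,5.5,0.7],[-2.8,3.8,0,6.5,0.7],[-3.2,4.3,0,7.5,0.7],[-3.5,4.8,0,8.3,0.7],[-3.7,5,0,9,0.7]]}}

```text
time: 25.82
tool_pos: [0.5403, 0.1427, 0.0972]
ee_rot: [-3.139, -0.002, 2.144]
wrist_force: [0.2, -0.3, -4.4]
width: 0.0443
finger_force: 30.0
```

```bash
python3 -c "
from h import *
go((.6184,.2348,.09,np.radians(70.8)))"
```

```text
t25.8 tcp [540.3 142.7  97.2] rot [-3.1393e+00 -2.1000e-03  2.1439e+00] w 0.0443 F [ 0.2 -0.3 -4.4]
(0.6184, 0.2348, 0.09, np.float64(1.2356931104119853)) -> [1.4  4.62 0.28] yaw 8.67
```

{"name": "servo_tool", "arguments": {"moves": [[0.1,0.4,0,0.7,0.7],[0.3,0.9,0,1.6,0.7],[0.4,1.4,0,2.6,0.7],[0.6,2,0,3.6,0.7],[0.8,2.6,0,4.6,0.7],[1,3.2,0.1,5.6,0.7],[1.1,3.8,0.2,6.6,0.7],[1.25,4.2,0.3,7.5,0.7],[1.35,4.5,0.3,8.2,0.7],[1.4,4.62,0.3,8.67,0.7]]}}

```text
time: 26.65
tool_pos: [0.6179, 0.2342, 0.0887]
ee_rot: [-3.138, 0.002, 1.236]
wrist_force: [0.1, 0.2, -4.5]
width: 0.044
finger_force: 30.0
```

{"name": "servo_tool", "arguments": {"moves": [[0,0,0.3,0,0.7],[0,0,0.8,0,0.7],[0,0,1.2,0,0.7],[0,0,1.5,0,0.7],[0,0,1.5,0,0.7],[0,0,1.5,0,0.7]]}}

```text
time: 27.15
tool_pos: [0.6174, 0.233, 0.0528]
ee_rot: [-3.139, 0.002, 1.239]
wrist_force: [-0.3, -0.6, -4.1]
width: 0.0437
finger_force: 30.0
```

```bash
python3 -c "
from h import *
t=snap('scene')
cv2.imwrite('pics/m11.png',cv2.resize(t['image'][120:240,270:420],None,fx=4.5,fy=4.5))
go((.6184,.2348,.0255,np.radians(70.8)))"
```

```text
t27.2 tcp [618.2 233.3  54.1] rot [-3.1411e+00  2.0000e-04  1.2387e+00] w 0.0438 F [-0.4  0.1 -3.9]
(0.6184, 0.2348, 0.0255, np.float64(1.2356931104119853)) -> [ 0.06 -0.01  1.14] yaw 0.03
```

View pics/m11.png

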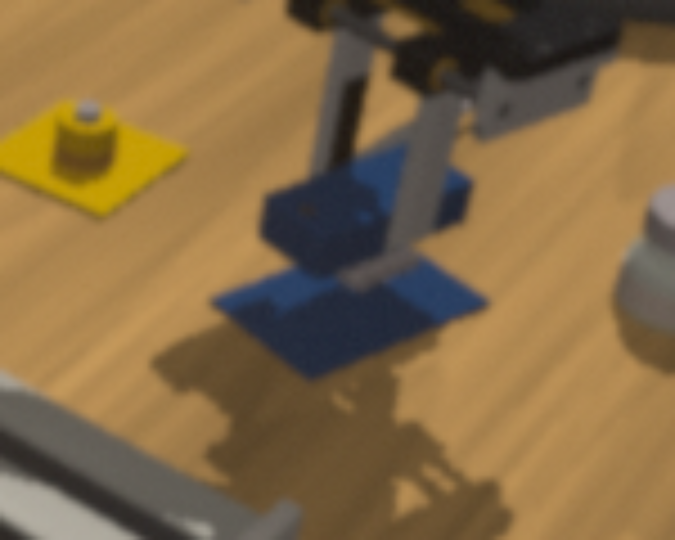

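{"name": "servo_tool", "arguments": {"moves": [[0.04,0,0.4,0,0.7],[0.04,0,0.8,0,0.7],[0.04,0,1,0,0.7],[0.04,0,1.08,0,0.7],[0.04,0,1.12,0,0.7],[0.04,0,1.12,0,0.7],[0.04,0,1.12,0,0.7]]}}

```text
time: 27.78
tool_pos: [0.619, 0.2346, 0.0268]
ee_rot: [3.141, -0.0, 1.239]
wrist_force: [-0.2, -0.8, -3.7]
width: 0.0434
finger_force: 30.0
```

{"name": "servo_tool", "arguments": {"moves": [[0,0,0.05,0,0.7],[0,0,0.09,0,0.7],[0,0,0.09,0,0.7],[0,0,0.09,0,0.7]]}}

```text
time: 28.12
tool_pos: [0.619, 0.2345, 0.0245]
ee_rot: [3.141, -0.001, 1.239]
wrist_force: [0.6, -0.1, -3.8]
width: 0.044
finger_force: 30.0
```

```bash
python3 -c "
from h import *
t=snap('scene')
cv2.imwrite('pics/m12.png',cv2.resize(t['image'][120:240,270:420],None,fx=4.5,fy=4.5))
go((.6184,.2348,.0245,np.radians(70.8)))"
```

```text
t28.2 tcp [619.  234.5  24.5] rot [ 3.1410e+00 -5.0000e-04  1.2388e+00] w 0.0438 F [ 0.5  0.6 -3.2]
(0.6184, 0.2348, 0.0245, np.float64(1.2356931104119853)) -> [ 0.   -0.02  0.  ] yaw 0.03
```

View pics/m12.png

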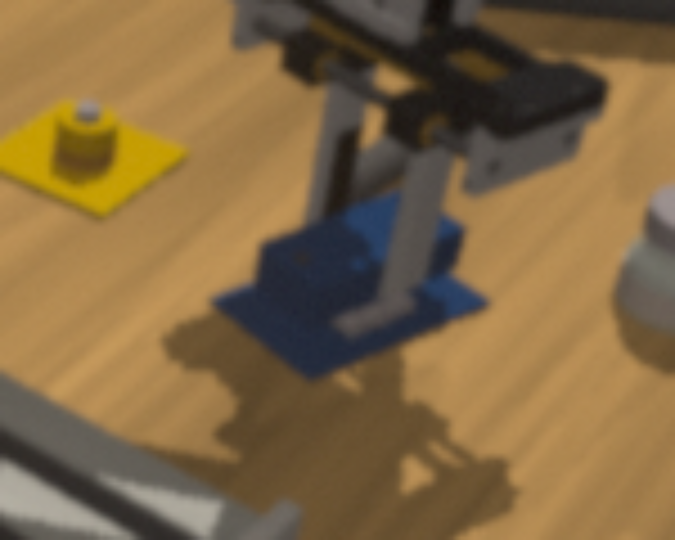

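{"name": "servo_tool", "arguments": {"moves": [[0,0,0.03,0,0.7],[0,0,0.05,0,0.7],[0,0,0.05,0,0.7]]}}

```text
time: 28.42
tool_pos: [0.619, 0.2346, 0.0245]
ee_rot: [3.141, -0.001, 1.239]
wrist_force: [-1.9, -0.5, 4.8]
width: 0.0437
finger_force: 30.0
```

{"name": "servo_tool", "arguments": {"moves": [[0,0,0,0,0.5],[0,0,0,0,0.4],[0,0,0,0,0.2],[0,0,0,0,0],[0,0,0,0,0],[0,0,0,0,0],[0,0,0,0,0],[0,0,0,0,0]]}}

```text
time: 29.08
tool_pos: [0.6187, 0.2345, 0.0229]
ee_rot: [-3.142, -0.0, 1.239]
wrist_force: [0.3, -0.6, 0.2]
width: 0.0902
finger_force: 0.0
```

{"name": "servo_tool", "arguments": {"moves": [[0,0,-0.5,0,0],[0,0,-1.3,0,0],[0,0,-2.3,0,0],[0,0,-3.3,0,0],[0,0,-4.5,0,0],[1,-1,-5,0,0],[1,-2.5,-5,0,0],[1,-4,-5,0,0],[1,-4,-5,0,0],[1,-4,-5,0,0]]}}

```text
time: 29.92
tool_pos: [0.5309, 0.2916, 0.1492]
ee_rot: [3.141, -0.001, 1.241]
wrist_force: [-0.4, -0.5, 0.8]
width: 0.094
finger_force: 0.0
```

```bash
python3 -c "
from h import *
t=snap('scene');s=snap('top')
go()
cv2.imwrite('pics/m13.png',cv2.resize(np.hstack([s['image'][:,80:280][90:290],t['image'][120:320,270:470]]),None,fx=2,fy=2))"
```

```text
t30.0 tcp [533.1 290.7 149.1] rot [ 3.1397e+00 -1.1000e-03  1.2388e+00] w 0.0941 F [ 0.1 -0.4 -0.4]
```

View pics/m13.png

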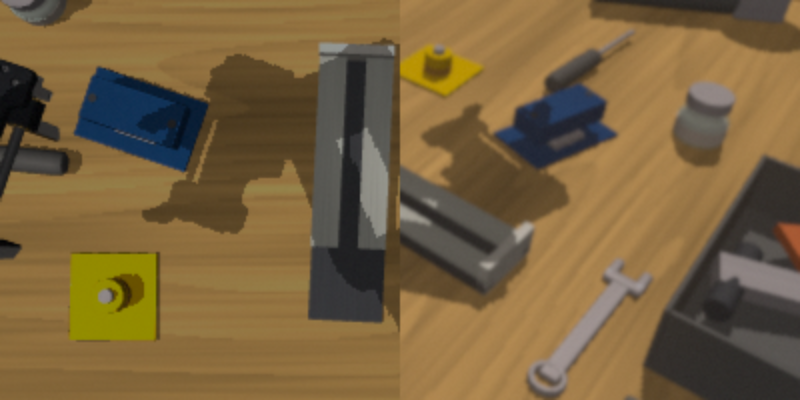

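```bash
python3 -c "
from bench import robot
print(robot.close_job())"
```

```text
the job is handed in; nothing more can be done
None
```

The brush, flap disc and wheel were each set near the middle of their own plates, and the stop was slid out and stood lengthwise on the blue plate, about 5 mm off its centre by camera; the job was handed in at about 30 s, and no verdict was returned.

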